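# Pin the shelving beam to its foot with a tapered drift pin

### The job

Take the red-headed tapered pin out of its wooden stand and drive it down through the stacked holes of the shelving joint (beam end plate, the loose plate hidden under it, bored foot), so that the pin pulls all the holes into line and sits fully home, upright, its red collar flat on the beam end plate. The hidden plate's hole is well off to some unknown side, so feel for it gently: never push on the pin with more than about 40 newtons. Leave the pin in place and do not disturb the jar or the carton.

Things in the scene. Friction and masses are not known exactly. Their poses are not given: they have to be found in the camera images.
- foot: Dark grey steel foot of the joint, bolted to the bench: a 100 x 100 mm block, 60 mm tall, with a vertical 24 mm diameter bore through its centre. Origin: on the bench, on the bore's axis; z up, x along the beam, away from the robot. From the bench up the stack is: block 0 to 60 mm, hidden loose plate 60 to 66, beam end plate 66 to 74. The 50 mm wide beam runs off along +x to 225 mm.
- pocket (a point): Point fixed to the foot, on the bore's axis, 66 mm up: top of the hidden loose plate (54 x 54 x 6 mm, brass colour, square-edged 24 mm hole). Its hole starts 13.5 to 14.5 mm off the axis in any direction, so a pin lowered on the axis lands on solid plate; 7 mm off the axis within 25 degrees of that direction the nose drops through. It shifts sideways only, against about 1.5 N of friction.
- seat (a point): Point fixed to the foot, on the bore's axis, 74 mm above the bench, at the height of the upper face of the beam's end plate: where the centre of the collar's underside (pin_collar) must end. The joint stands 75 N of pin contact forces in all, peaks included; a slow push under 40 N stays within that. The collar meets the plate hard: go below 20 mm/s and stop on the rise in force.
- beam (a joint): Position (m) of the galvanised beam along the foot's x axis: 0 = hole of its end plate in line with the bore, positive = too far out (away from the robot). Starts 2.5 to 4.5 mm out. It slides against about 2 N of friction (travel -8 to +8 mm) and stays where it is left.
- beam_hole (a point): Centre of the 24 mm hole at the upper face (74 mm above the bench) of the beam's end plate, a light grey 100 x 100 x 8 mm plate lying on top of the foot; moves with the beam.
- pin: Steel drift pin, 0.16 to 0.3 kg, 110 mm tall, upright in the stand. Origin: centre of the nose's end; up its z axis: 0 to 14 mm straight nose, 6 mm diameter; 14 to 48 mm taper to 22.2 mm; 48 to 70 mm shank, 22.2 mm; 70 to 76 mm red collar, 36 mm; 76 to 110 mm red square head 20 x 20 mm, faces square to its x and y axes, to be gripped from above.
- pin_collar (a point): Centre of the underside of the pin's collar, on its axis, 70 mm above the nose's end.
- stand: Wooden block 80 x 80 x 74 mm fixed to the bench with a 28 mm vertical through hole in its middle in which the pin stands, collar resting on top. Origin: centre of its underside.
- bolt_bin: Black open plastic bin with bolts, 100 x 130 mm, 50 mm tall, fixed to the bench. Origin: centre of its underside. Bystander.
- jar: Jar with a yellow cap, 56 mm diameter, 75 mm tall, loose, upright. Origin: centre of its underside. Bystander.
- carton: White and red carton of screws 70 x 120 x 50 mm, loose. Origin: centre of its underside. Bystander.
Not all that is in view belongs to the job. Leave any blue or turquoise look-alike of the stand alone.

How it is judged:
On the way, in this order (a step that is already met when the one before it is completed fails the run):
1. the pin is out of its stand, its nose above the stand's top (z of pin in the frame of stand above 0.078 m), for 0.1 s.
2. the pin's nose is through the hidden plate and in the foot's bore (z of pin in the frame of foot below 0.055 m and horizontal distance between pin and foot below 0.012 m), for 0.1 s.
At the end, for the whole second after the job is handed in: The pin stands released and at rest in the joint: collar underside less than 2 mm above the seat height and within 2.5 mm of the bore's axis sideways, pin within 0.05 rad of vertical, beam hole within 2.5 mm of being in line with the bore (horizontal distance between pin_collar and seat below 0.0025 m and z of pin_collar in the frame of foot below 0.076 m and angle between pin's own z axis and vertical below 0.05 rad and value of joint beam between -0.0025 and 0.0025 m and linear speed of pin below 0.01 m/s and contact force between the fingers and pin below 0.2 N); the robot touches nothing.
It fails at once if the contact forces of the pin on the joint add up to more than 75 N (contact force between pin and foot above 75 N).
It fails at once if the robot itself presses on the joint with more than 15 N (contact force between the arm and foot above 15 N).
It fails at once if jar or carton shifted by more than 20 mm (distance of any of jar, carton from where it was at the start of the episode above 0.02 m).
It also fails if it takes over 67 s, if anything falls off the work surface, if the arm or the gripper's body presses on something with over 40 N, if the wrist force passes 120 N, or if a joint passes its speed limit or range.

### The arm

A 6-joint arm with a two-finger parallel gripper is mounted at the origin on the work surface. World frame = base frame: x ahead of the robot, y to its left, z up, the work surface at z = 0. Lengths are in m, angles in rad, forces in N, time in s.
With the tool pointing down it reaches from about 0.35 to 0.975 m from the base axis. Payload 4.9 kg.
Tool frame: the origin (TCP) lies at the very end of the fingers, on their centre line; the grasp point (between the pads) lies 19 mm behind it; z points along the fingers, y is the line along which they close (so a half turn about z gives the same grasp; the last joint's range is limited). The gripper opens to 85 mm and grips with 20 to 120 N. Pads are 22 mm wide; open, the fingers measure 114 mm over their backs; the gripper's body (76 mm by 85 mm) begins 54 mm behind the grasp point. The pads swing forward as they close: fully open they stand 13 mm farther back than shut.
Start: joints at [-1.314, 0.053, 1.613, -0, 1.476, -0.119], TCP at [0.229, -0.581, 0.231] pointing down, gripper open.
Joint ranges: [-3.01, 3.01], [-1.01, 2.22], [0.06, 2.58], [-1.02, 4.17], [0.09, 2.62], [-3.14, 3.14]. Speed limits (rad/s): [2.57, 2.57, 3.14, 3.14, 3.14, 3.14].

### API

Orientations are given as a unit quaternion [w, x, y, z].
In Python, from plant import state, optics, ticket, nets gives the robot as it stands. The module is installed in compiled form; this text tells all that it offers.
- The arm moves only by the shell command python3 -m inch 'ROWS' [OPENING]. ROWS is JSON, a list of rows, each an object of numbers: "dx", "dy", "dz": the shift along the tool's x, y, z as a fraction of full scale; "rx", "ry", "rz": the turn, a rotation vector about the tool's x, y, z as a fraction of full scale. In form: [{"dx": .., "dy": .., "dz": .., "rx": .., "ry": .., "rz": ..}, ...]. A call has 1 to 5 rows; each row is the pose to reach, as a shift and turn from the pose commanded when the call began, along the tool's axes at that moment; what a row does not reach only later rows make up. Full scale, the value 1, is 0.8 m for a shift and 1.5 rad for a turn. A row lasts 1/10 s, in which the tool goes at most 50 mm and 8.59 degrees, less where a joint would pass 70% of its speed; a pose out of reach is approached as far as the arm can. A call with a number of a shift or a turn outside -1 to 1 is refused whole. A call with a gripper value outside its range is refused whole. OPENING is the opening, from -1 (shut) to 1 (fully open), set as the call begins (- or left out, the last holds). The fingers move at their own pace and stop on an object; the grip force is fixed at half the most. Time passes only in rows, so rows that repeat a pose let the fingers close. It gives the time, the measured TCP pose, the force, the opening and the grip force at its end, in the units of the state.
- state(): the state, without advancing time (a new reading comes with each control period).
- optics.grab_frame(name): name is "scene" or "top"; returns the picture (420x560x3 uint8, red, green, blue); there is no depth.
- optics.camera_info(name): a dict with "fx", "fy", "cx", "cy" (pixels), "k1" (the pictures are not rectified: a ray, as slopes to the right and down, at radius r is drawn at 1 + k1 r^2 times it, then the intrinsics apply), "R" (3x3) and "t" (3): a world point X has camera coordinates R X + t. Camera axes: x right, y down, z forward; pixel columns grow to the right and rows downward; lengths in m; the calibration is good to about 2 mm. A picture is of the moment at which its call begins. camera_info takes no time and is no camera call.
- ticket.job_done(): hands the job in; it is judged then, once.
Trained networks look in the newest picture that a camera, given by its name, has taken for a name from the list of things; names that differ only in an ending like _2 or _b are one class to them, and where a whole thing is asked for, a point or a joint stands for the part that bears it (a point fixed in the world has none). Each returns a list of dicts, best first, with "confidence" (0 to 1); they miss things now and then, are a little off and sometimes report something else, mostly with a low value. They report only what shows in the picture. A call takes as long as a camera call. They do not tell look-alikes from the thing itself.
- nets.boxes_of(camera, name): "bbox" ([centre column, centre row, width, height] in pixels, round what is visible of it).
- nets.outline_of(camera, name): "pixels" (420x560 bool, what is visible of it) and "bbox" ([centre column, centre row, width, height] in pixels, round what is visible of it).
The state is a dict: "time": time; "joint_pos": joint angles; "joint_vel": joint speeds; "joint_efforts": joint torques, N m; "tool_pos": TCP position; "tool_rot": TCP orientation; "contact_force": force on the tool from outside, world axes, zero at the start; "ft_torque": the same for the moment, N m; "gripper_width": opening from 0.0 (shut) to 1.0 (fully open); "grasp_force": force on a finger pad.
Only numpy, scipy, OpenCV 4.12 (cv2) and the standard library are available. Lean on these libraries where they do the work, as an engineer would, in place of code of your own. Each camera call takes 0.05 s, during which the arm holds its last target. There are 200 camera calls.

## Working session

There is one attempt and no reset: what is moved stays moved. The work goes in short steps, Python scripts to look and compute and a shell command to move; the robot and the scene stay as the last step left them, time stands still between calls to the robot, and variables do not carry over. Pictures are saved under pics/ and viewed, at most 10 in all, crops included, and the job is handed in when it is done.

```bash
mkdir -p pics; python3 - <<'E'
from plant import state, optics, nets
import cv2
for c in("scene","top"):
    im=optics.grab_frame(c); cv2.imwrite(f"pics/{c}0.png",im[:,:,::-1]); i=optics.camera_info(c); print(c,i)
    for n in("pin","stand","foot","beam","jar","carton"):
        print(n,[(round(d["confidence"],2),[round(float(v)) for v in d["bbox"]]) for d in nets.boxes_of(c,n)])
print(state())
E
```

```text
scene {'fx': 478.7049208392792, 'fy': 478.7049208392792, 'cx': 283.59326644639026, 'cy': 209.12359687945613, 'k1': -0.13514028066423048, 'R': array([[ 0.74693186,  0.66487162, -0.0062072 ],
       [ 0.41430395, -0.47269957, -0.7777579 ],
       [-0.5200433 ,  0.57836049, -0.6285333 ]]), 't': array([-0.40159735, -0.22197358,  1.49936458])}
pin [(0.61, [191, 235, 18, 17])]
stand [(0.96, [193, 255, 51, 55]), (0.81, [217, 208, 37, 48])]
foot [(0.93, [307, 230, 101, 90])]
beam [(0.71, [308, 229, 96, 82]), (0.58, [258, 310, 73, 64])]
jar [(0.78, [408, 177, 27, 29])]
carton [(0.75, [259, 309, 71, 65])]
top {'fx': 440.26859550293926, 'fy': 440.26859550293926, 'cx': 275.2308378972402, 'cy': 210.90958451515715, 'k1': -0.10129631347705423, 'R': array([[-0.02239006, -0.99968051, -0.01172895],
       [-0.99516952,  0.02340763, -0.09533997],
       [ 0.09558405,  0.00953763, -0.99537567]]), 't': array([-0.03282461,  0.60262012,  0.98978201])}
pin [(0.54, [383, 244, 15, 11])]
stand [(0.88, [441, 257, 55, 54]), (0.74, [316, 283, 47, 47]), (0.69, [378, 242, 51, 48])]
foot [(0.88, [271, 180, 68, 120])
[... 232 characters left out ...]
816e+00,  5.26863117e-02,  1.61284763e+00, -1.01057758e-05,
        1.47599123e+00, -1.18984757e-01]), 'joint_vel': array([-1.09461350e-03,  1.62993471e-06, -8.74920320e-04,  1.21888631e-03,
        5.00258673e-04, -2.05988967e-04]), 'joint_efforts': array([-7.02406542e-04, -3.93555558e+01, -3.70371652e+01, -1.58429798e-04,
        4.60637912e-04, -1.03337959e-05]), 'tool_pos': array([ 0.22936627, -0.58139787,  0.23134339]), 'tool_rot': array([ 3.40065677e-05,  9.82402980e-01,  1.86773618e-01, -2.69569005e-06]), 'contact_force': array([ 0.65046048, -0.3642434 , -0.25584213]), 'ft_torque': array([ 0.00732719, -0.06003085,  0.02539695]), 'grasp_force': 0.0, 'gripper_width': 0.9994765641726189}
```

View pics/scene0.png

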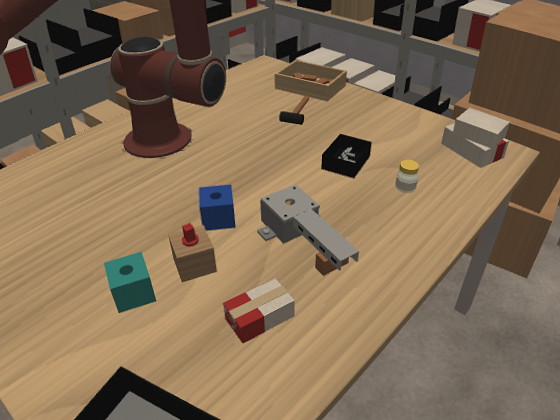

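View pics/top0.png

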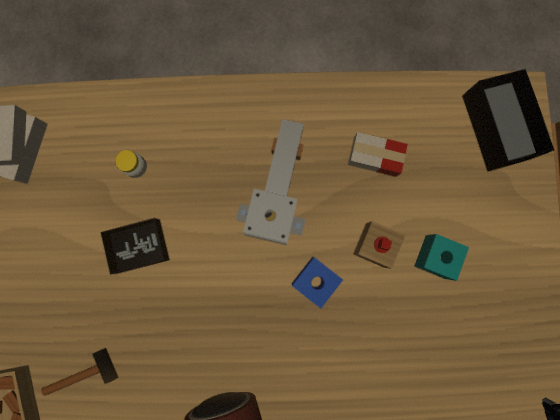

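```bash
python3 - <<'E'
import cv2,numpy as np
t=cv2.imread("pics/top0.png"); s=cv2.imread("pics/scene0.png")
z=lambda im,x,y,h:cv2.resize(im[y-h:y+h,x-h:x+h],(400,300) if 0 else (390,390),interpolation=cv2.INTER_CUBIC)
a=np.hstack([z(t,380,245,30),z(t,270,215,30)])
cv2.imwrite("pics/c1.png",a)
b=np.hstack([z(s,192,245,36),z(s,290,203,30)])
cv2.imwrite("pics/c2.png",b)
E
```

```text
(no output)
```

View pics/c1.png

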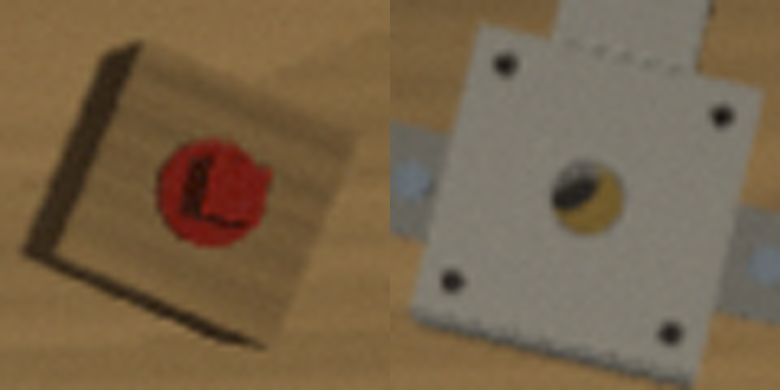

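View pics/c2.png

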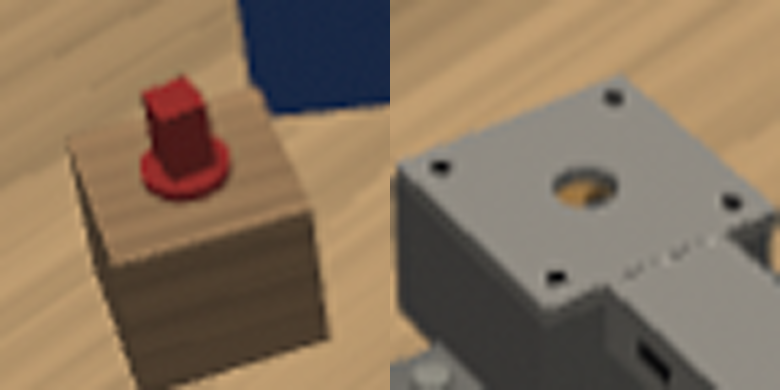

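```bash
cat >h.py <<'E'
import numpy as np, cv2
from plant import state, optics, nets
def P(c,X):
    i=optics.camera_info(c); q=i["R"]@np.asarray(X,float)+i["t"]; s=q[:2]/q[2]; s=s*(1+i["k1"]*(s@s))
    return np.array([i["fx"]*s[0]+i["cx"],i["fy"]*s[1]+i["cy"]])
def ray(c,px):
    i=optics.camera_info(c); K=np.array([[i["fx"],0,i["cx"]],[0,i["fy"],i["cy"]],[0,0,1]])
    s=cv2.undistortPoints(np.array([[px]],float),K,np.array([i["k1"],0,0,0]))[0,0]
    return -i["R"].T@i["t"], i["R"].T@np.array([s[0],s[1],1])
def onz(c,px,z):
    o,d=ray(c,px); return o+d*(z-o[2])/d[2]
def tri(p1,p2):
    A=[];b=[]
    for c,p in(("scene",p1),("top",p2)):
        o,d=ray(c,p); d=d/np.linalg.norm(d); M=np.eye(3)-np.outer(d,d); A.append(M); b.append(M@o)
    return np.linalg.solve(sum(A),sum(b))
E
python3 - <<'E'
from h import *
np.set_printoptions(precision=4,suppress=True)
T1=lambda x,y:np.array([350+(x+.5)/6.5-.5,215+(y+.5)/6.5-.5])
T2=lambda x,y:np.array([240+(x-390+.5)/6.5-.5,185+(y+.5)/6.5-.5])
S1=lambda x,y:np.array([156+(x+.5)/5.417-.5,209+(y+.5)/5.417-.5])
S2=lambda x,y:np.array([260+(x-390+.5)/6.5-.5,173+(y+.5)/6.5-.5])
print("head top", onz("top",T1(234,190),.114), onz("scene",S1(174,97),.114))
print("collar", onz("top",T1(211,193),.080), onz("scene",S1(186,164),.080))
tb=[T2(*p) for p in((505,64),(722,117),(671,333),(452,281))]
sb=[S2(*p) for p in((732,202),(557,277),(440,167),(614,97))]  # guess order far-left.. 
for n,c,L in(("top","top",tb),("scene","scene",sb)):
    Q=np.array([onz(c,p,.074) for p in L]); print(n,Q[:,:2].round(4).tolist(),Q.mean(0))
    d=(Q[0]+Q[1]-Q[2]-Q[3]); print("yaw",np.degrees(np.arctan2(d[1],d[0])), np.linalg.norm(Q[0]-Q[1]))
print("hole", onz("top",T2(588,198),.074), onz("scene",S2(585,187),.074))
for c,im in(("top","pics/top0.png"),("scene","pics/scene0.png")):
    a=cv2.imread(im).astype(int); m=(a[:,:,2]>80)&(a[:,:,1]<50)
    m[:, :170]=0
    if c=="top": m[:, 400:]=0; m[:230]=0;m[265:]=0
    else: m[:220]=0;m[255:]=0;m[:,215:]=0
    ys,xs=np.nonzero(m); print(c,"red",len(xs),xs.min(),xs.max(),ys.min(),ys.max())
e=[onz("top",T1(*p),.074) for p in((140,40),(355,135),(268,345),(55,255))]
print("stand",np.mean(e,0)); 
for i in range(4): d=e[i]-e[i-1]; print(np.linalg.norm(d),np.degrees(np.arctan2(d[1],d[0])))
es=[onz("scene",S1(*p),.074) for p in((258,90),(312,210),(115,265),(70,145))]
print("stand scene",np.mean(es,0)); 
for i in range(4): d=es[i]-es[i-1]; print(np.linalg.norm(d),np.degrees(np.arctan2(d[1],d[0])))
E
```

```text
head top [ 0.5183 -0.2789  0.114 ] [ 0.5187 -0.2795  0.114 ]
collar [ 0.518  -0.2792  0.08  ] [ 0.5198 -0.2801  0.08  ]
top [[0.635, -0.0081], [0.6151, -0.0816], [0.542, -0.0625], [0.5613, 0.0113]] [ 0.5883 -0.0352  0.074 ]
yaw -14.686168834780435 0.07622863421871344
scene [[0.6348, -0.0079], [0.6155, -0.081], [0.5417, -0.0621], [0.5614, 0.0124]] [ 0.5884 -0.0347  0.074 ]
yaw -14.917929185196655 0.07560917497448562
hole [ 0.5885 -0.0354  0.074 ] [ 0.5893 -0.0362  0.074 ]
top red 180 374 391 237 252
scene red 136 182 197 224 244
stand [ 0.5179 -0.2785  0.074 ]
0.0787438329862132 -23.837316662514194
0.08007101195364812 -115.26136774562359
0.07746123105632943 154.82753173955297
0.07824439185039432 65.66013822106422
stand scene [ 0.5202 -0.28    0.074 ]
0.07948071136631162 66.61476022075534
0.07769746116468816 -25.271207485654354
0.07850327021373255 -115.53322709342535
0.07472856870715851 155.44585240218325
```

```bash
python3 -m inch '[{"dx":0.475,"dy":-0.218,"dz":0.04,"rz":-0.5116},{"dx":0.475,"dy":-0.218,"dz":0.04,"rz":-0.5116},{"dx":0.475,"dy":-0.218,"dz":0.04,"rz":-0.5116},{"dx":0.475,"dy":-0.218,"dz":0.04,"rz":-0.5116},{"dx":0.475,"dy":-0.218,"dz":0.04,"rz":-0.5116}]' 1
cat >>h.py <<'E'
from scipy.spatial.transform import Rotation as Ro
def plan(x,y,z,yaw):
    s=state(); w,a,b,c=s["tool_rot"]; R=Ro.from_quat([a,b,c,w]); d=R.inv().apply(np.array([x,y,z])-s["tool_pos"])/.8
    q=(R.inv()*(Ro.from_euler("z",yaw,degrees=True)*Ro.from_euler("x",180,degrees=True))).as_rotvec()/1.5
    print("t",round(s["time"],2),"d",d.round(4),"r",q.round(4),"F",np.round(s["contact_force"],2),"tcp",s["tool_pos"].round(4),"w",round(s["gripper_width"],3))
E
python3 - <<'E'
from h import *
plan(.5188,-.2793,.16,65.5)
t=cv2.imread("pics/top0.png").astype(float); s=cv2.imread("pics/scene0.png").astype(float)
yaw=np.radians(-14.8); ux=np.array([np.cos(yaw),np.sin(yaw)]); uy=np.array([-ux[1],ux[0]])
H=np.array([.5887,-.0354])
data=[]
for c,im,(cx,cy) in(("top",t,(270,215)),("scene",s,(290,202))):
    g=cv2.resize(im[cy-10:cy+10,cx-10:cx+10],(80,80),interpolation=cv2.INTER_LINEAR)
    for v in range(80):
        for u in range(80):
            p=(cx-10+(u+.5)/4-.5,cy-10+(v+.5)/4-.5)
            a=onz(c,p,.074)[:2]; b=onz(c,p,.066)[:2]
            if np.hypot(*(a-H))<.0105 and np.hypot(*(b-H))<.0105: data.append((c=="top",*b,g[v,u,2]-g[v,u,0]))
D=np.array(data)
for cam in(1,0):
    d=D[D[:,0]==cam]; res=[]
    for off in(.0025,.0035,.0045):
        A=H-ux*off
        for th in range(0,360,5):
            hc=A+.014*(np.cos(np.radians(th))*ux+np.sin(np.radians(th))*uy)
            m=(np.hypot(d[:,1]-hc[0],d[:,2]-hc[1])>.012).astype(float)
            if m.std()>0: res.append((np.corrcoef(m,d[:,3])[0,1],off,th))
    print(cam,len(d),[(round(r[0],3),r[1],r[2]) for r in sorted(res)[::-1][:6]])
E
```

```text
t 0.7 d [ 0.4751 -0.2185  0.0892] r [ 0.      0.     -0.5116] F [ 0.65 -0.36 -0.26] tcp [ 0.2294 -0.5814  0.2313] w 0.999validation failed for argument at $[0]...
Traceback (most recent call last):
  File "h.py", line 11, in onz
    o,d=ray(c,px); return o+d*(z-o[2])/d[2]
        ~~~^^^^^^
  File "h.py", line 7, in ray
    i=optics.camera_info(c); K=np.array([[i["fx"],0,i["cx"]],[0,i["fy"],i["cy"]],[0,0,1]])
ValueError: time passes only in moves, steps and waits
```

```bash
python3 -m inch '[{"dx":0.198,"dy":0.0667,"dz":0.05,"rx":0,"ry":0,"rz":-0.007},{"dx":0.198,"dy":0.0667,"dz":0.06,"rx":0,"ry":0,"rz":-0.007},{"dx":0.198,"dy":0.0667,"dz":0.06,"rx":0,"ry":0,"rz":-0.007},{"dx":0.198,"dy":0.0667,"dz":0.06,"rx":0,"ry":0,"rz":-0.007},{"dx":0.198,"dy":0.0667,"dz":0.06,"rx":0,"ry":0,"rz":-0.007}]' 1 >/dev/null
python3 -c "
from h import *
plan(.5188,-.2793,.0845,65.5)"
```

```text
t 1.7 d [-0.0012  0.0001  0.0975] r [-0.0018 -0.0007 -0.0017] F [-1.12  0.16  0.4 ] tcp [ 0.5193 -0.2785  0.1625] w 1.0
```

```bash
python3 -m inch '[{"dx":-0.001,"dy":0,"dz":0.03,"rx":0,"ry":0,"rz":0},{"dx":-0.001,"dy":0,"dz":0.06,"rx":0,"ry":0,"rz":0},{"dx":-0.001,"dy":0,"dz":0.085,"rx":0,"ry":0,"rz":0},{"dx":-0.001,"dy":0,"dz":0.0975,"rx":0,"ry":0,"rz":0},{"dx":-0.001,"dy":0,"dz":0.0975,"rx":0,"ry":0,"rz":0}]' 1 >/dev/null
python3 - <<'E'
from h import *
im=optics.grab_frame("scene"); im2=optics.grab_frame("top")
z=lambda im,x,y,h:cv2.resize(im[y-h:y+h,x-h:x+h],(390,390),interpolation=cv2.INTER_CUBIC)
cv2.imwrite("pics/g1.png",np.hstack([z(im,192,235,40),z(im2,382,245,40)])[:,:,::-1])
plan(.5188,-.2793,.0845,65.5)
E
```

```text
t 2.3 d [ 0.0046 -0.0013  0.0035] r [ 0.0009  0.0003 -0.005 ] F [ 0.18 -0.66  0.52] tcp [ 0.5182 -0.2831  0.0873] w 0.998
```

View pics/g1.png

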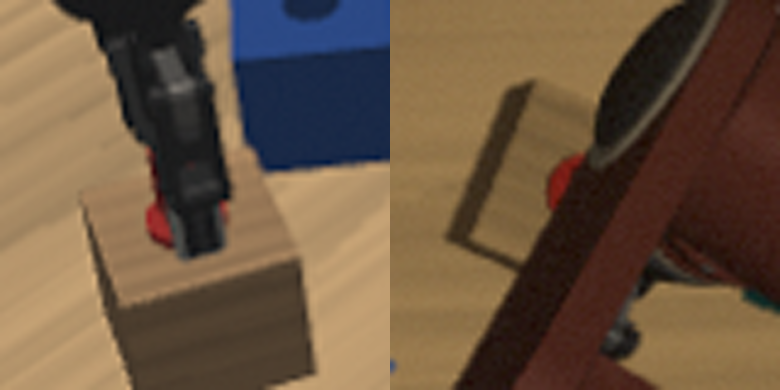

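```bash
python3 -m inch '[{"dx":0,"dy":0,"dz":0,"rx":0,"ry":0,"rz":0},{"dx":0,"dy":0,"dz":0,"rx":0,"ry":0,"rz":0},{"dx":0,"dy":0,"dz":0,"rx":0,"ry":0,"rz":0}]' 1 >/dev/null
python3 -c "
from h import *
plan(.5188,-.2793,.0845,65.5)"
```

```text
t 2.6 d [ 0.0039 -0.0013  0.0034] r [ 0.001   0.0002 -0.0045] F [-0.49 -0.56  0.29] tcp [ 0.5184 -0.2825  0.0872] w 1.005
```

```bash
python3 -m inch '[{"dx":0.004,"dy":-0.0013,"dz":0.0032,"rx":0.001,"ry":0,"rz":-0.0045},{"dx":0.004,"dy":-0.0013,"dz":0.0032,"rx":0.001,"ry":0,"rz":-0.0045},{"dx":0.004,"dy":-0.0013,"dz":0.0032,"rx":0.001,"ry":0,"rz":-0.0045}]' 1 >/dev/null
python3 -c "
from h import *
plan(.5188,-.2793,.0845,65.5)"
python3 -m inch '[{"dx":0,"dy":0,"dz":0,"rx":0,"ry":0,"rz":0},{"dx":0,"dy":0,"dz":0,"rx":0,"ry":0,"rz":0},{"dx":0,"dy":0,"dz":0,"rx":0,"ry":0,"rz":0},{"dx":0,"dy":0,"dz":0,"rx":0,"ry":0,"rz":0},{"dx":0,"dy":0,"dz":0,"rx":0,"ry":0,"rz":0}]' -1 >/dev/null
python3 -m inch '[{"dx":0,"dy":0,"dz":0,"rx":0,"ry":0,"rz":0},{"dx":0,"dy":0,"dz":0,"rx":0,"ry":0,"rz":0},{"dx":0,"dy":0,"dz":0,"rx":0,"ry":0,"rz":0},{"dx":0,"dy":0,"dz":0,"rx":0,"ry":0,"rz":0},{"dx":0,"dy":0,"dz":0,"rx":0,"ry":0,"rz":0}]'
python3 -c "
from h import *
plan(.5188,-.2793,.0845,65.5)"
```

```text
t 2.9 d [-0.0006  0.001  -0.0013] r [-0.0013 -0.0001  0.0001] F [-0.68 -0.79  0.01] tcp [ 0.5183 -0.2786  0.0834] w 1.002
time: 3.9
tool_pos: [0.5185, -0.279, 0.0839]
tool_rot: [-0.0, 0.841, 0.541, -0.0]
contact_force: [-0.9, 0.6, 0.9]
gripper_width: 0.232
grasp_force: 59.0
t 3.9 d [-0.0002  0.0005 -0.0008] r [-0.0007  0.     -0.0001] F [-0.87  0.56  0.91] tcp [ 0.5185 -0.279   0.0839] w 0.232
```

```bash
python3 -m inch '[{"dx":0,"dy":0,"dz":-0.02,"rx":0,"ry":0,"rz":0},{"dx":0,"dy":0,"dz":-0.06,"rx":0,"ry":0,"rz":0},{"dx":0,"dy":0,"dz":-0.11,"rx":0,"ry":0,"rz":0},{"dx":0,"dy":0,"dz":-0.145,"rx":0,"ry":0,"rz":0},{"dx":0,"dy":0,"dz":-0.145,"rx":0,"ry":0,"rz":0}]'
python3 -c "
from h import *
plan(.5915,-.0305,.20,65.5)"
```

```text
time: 4.4
tool_pos: [0.5209, -0.2806, 0.2062]
tool_rot: [0.004, 0.841, 0.541, 0.001]
contact_force: [0.1, -0.8, -0.7]
gripper_width: 0.233
grasp_force: 59.0
t 4.4 d [ 0.3211 -0.0494  0.0067] r [ 0.0057  0.0013 -0.0001] F [ 0.15 -0.8  -0.75] tcp [ 0.5209 -0.2806  0.2062] w 0.233
```

```bash
python3 -m inch '[{"dx":0.05,"dy":-0.008,"dz":0,"rx":0,"ry":0,"rz":0},{"dx":0.1,"dy":-0.016,"dz":0,"rx":0,"ry":0,"rz":0},{"dx":0.15,"dy":-0.023,"dz":0,"rx":0,"ry":0,"rz":0},{"dx":0.2,"dy":-0.031,"dz":0,"rx":0,"ry":0,"rz":0},{"dx":0.25,"dy":-0.038,"dz":0,"rx":0,"ry":0,"rz":0}]' >/dev/null
python3 -c "
from h import *
plan(.5915,-.0305,.20,65.5)"
```

```text
t 4.9 d [ 0.0688 -0.0058 -0.0029] r [-0.0031  0.0004 -0.0002] F [ 1.15  0.22 -2.27] tcp [ 0.5729 -0.0825  0.1977] w 0.235
```

```bash
python3 -m inch '[{"dx":0.04,"dy":-0.003,"dz":0,"rx":0,"ry":0,"rz":0},{"dx":0.068,"dy":-0.0058,"dz":0.015,"rx":0,"ry":0,"rz":0},{"dx":0.068,"dy":-0.0058,"dz":0.03,"rx":0,"ry":0,"rz":0},{"dx":0.068,"dy":-0.0058,"dz":0.03,"rx":0,"ry":0,"rz":0},{"dx":0.068,"dy":-0.0058,"dz":0.03,"rx":0,"ry":0,"rz":0}]' >/dev/null
python3 - <<'E'
from h import *
plan(.5915,-.0305,.17,65.5)
im=optics.grab_frame("scene"); im2=optics.grab_frame("top")
z=lambda im,x,y,h:cv2.resize(im[y-h:y+h,x-h:x+h],(390,390),interpolation=cv2.INTER_CUBIC)
cv2.imwrite("pics/g2.png",np.hstack([z(im,290,185,40),z(im2,270,215,40)])[:,:,::-1])
R=Ro.from_quat(np.roll(state()["tool_rot"],-1)); p=state()["tool_pos"]; zt=R.apply([0,0,1])
print("pred nose px",P("scene",p+zt*.0799),"land",P("scene",[.5915,-.0305,.074]),"hole",P("scene",[.5887,-.0354,.074]))
print("pred collar", P("scene",p+zt*.0099),P("top",p+zt*.0799))
E
```

```text
t 5.4 d [ 0.0037 -0.0011  0.0053] r [-0.0028  0.0007 -0.0006] F [-0.87 -0.67 -1.78] tcp [ 0.5911 -0.0335  0.1742] w 0.233
pred nose px [291.08695608 193.89518599] land [291.86029863 200.61264007] hole [289.59702772 201.09343014]
pred collar [291.21646061 168.9129747 ] [269.06235833 212.57701237]
```

View pics/g2.png

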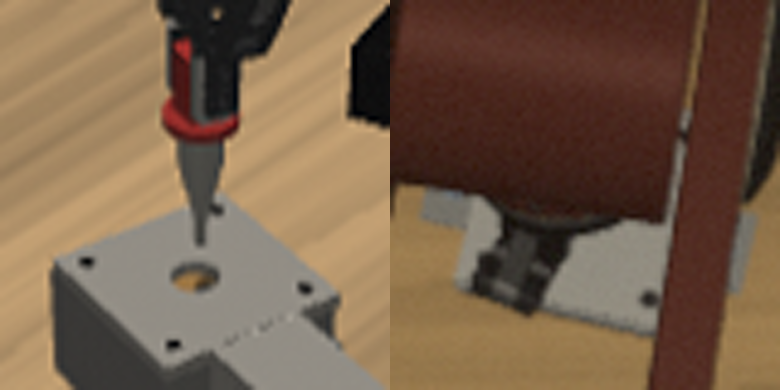

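```bash
python3 -m inch '[{"dx":0.0037,"dy":-0.001,"dz":0.005,"rx":-0.002,"ry":0,"rz":0},{"dx":0.0037,"dy":-0.001,"dz":0.014,"rx":-0.002,"ry":0,"rz":0},{"dx":0.0037,"dy":-0.001,"dz":0.014,"rx":-0.002,"ry":0,"rz":0},{"dx":0.0037,"dy":-0.001,"dz":0.014,"rx":-0.002,"ry":0,"rz":0},{"dx":0.0037,"dy":-0.001,"dz":0.014,"rx":-0.002,"ry":0,"rz":0}]' >/dev/null
python3 -c "
from h import *
plan(.5915,-.0305,.15,65.5)"
```

```text
t 6.0 d [-0.0013 -0.0011  0.0183] r [ 0.0011 -0.     -0.0001] F [ 0.52  1.16 -2.01] tcp [ 0.5927 -0.0299  0.1646] w 0.234
```

```bash
python3 -m inch '[{"dx":-0.001,"dy":-0.001,"dz":0.008,"rx":0,"ry":0,"rz":0},{"dx":-0.001,"dy":-0.001,"dz":0.014,"rx":0,"ry":0,"rz":0},{"dx":-0.001,"dy":-0.001,"dz":0.018,"rx":0,"ry":0,"rz":0},{"dx":-0.001,"dy":-0.001,"dz":0.018,"rx":0,"ry":0,"rz":0},{"dx":-0.001,"dy":-0.001,"dz":0.018,"rx":0,"ry":0,"rz":0}]' >/dev/null
python3 - <<'E'
from h import *
plan(.5915,-.0305,.144,65.5)
im=optics.grab_frame("scene")
cv2.imwrite("pics/g3.png",cv2.resize(im[165:225,250:330],(800,600),interpolation=cv2.INTER_CUBIC)[:,:,::-1])
E
```

```text
t 6.5 d [-0.0003  0.0001  0.0074] r [ 0.0008  0.0001 -0.0001] F [-0.17 -0.   -2.45] tcp [ 0.5915 -0.0303  0.1499] w 0.232
```

View pics/g3.png

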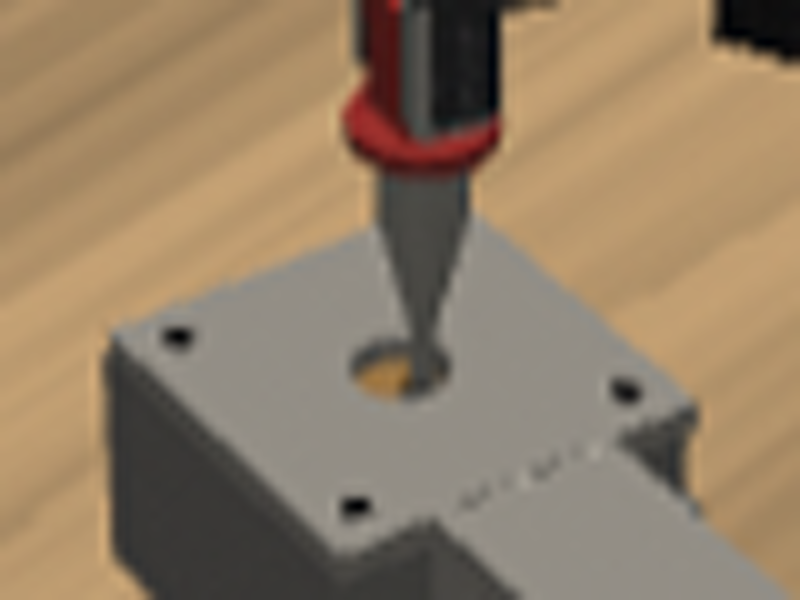

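Nose is in the beam hole (crop 422,375), over the dark region beside the brass. Feeling downwards.

```bash
for i in 1; do python3 -m inch '[{"dx":0,"dy":0,"dz":0.002,"rx":0,"ry":0,"rz":0},{"dx":0,"dy":0,"dz":0.004,"rx":0,"ry":0,"rz":0},{"dx":0,"dy":0,"dz":0.006,"rx":0,"ry":0,"rz":0},{"dx":0,"dy":0,"dz":0.008,"rx":0,"ry":0,"rz":0},{"dx":0,"dy":0,"dz":0.008,"rx":0,"ry":0,"rz":0}]'; done
```

```text
time: 7.05
tool_pos: [0.5914, -0.0303, 0.1433]
tool_rot: [0.0, 0.841, 0.541, 0.0]
contact_force: [0.7, -0.1, -2.1]
gripper_width: 0.231
grasp_force: 58.9
```

Nose at about 0.063, below the brass top with no force: it is through. Continuing.

```bash
python3 -m inch '[{"dx":0,"dy":0,"dz":0.002,"rx":0,"ry":0,"rz":0},{"dx":0,"dy":0,"dz":0.004,"rx":0,"ry":0,"rz":0},{"dx":0,"dy":0,"dz":0.006,"rx":0,"ry":0,"rz":0},{"dx":0,"dy":0,"dz":0.008,"rx":0,"ry":0,"rz":0},{"dx":0,"dy":0,"dz":0.008,"rx":0,"ry":0,"rz":0}]'
python3 -m inch '[{"dx":0,"dy":0,"dz":0.002,"rx":0,"ry":0,"rz":0},{"dx":0,"dy":0,"dz":0.004,"rx":0,"ry":0,"rz":0},{"dx":0,"dy":0,"dz":0.006,"rx":0,"ry":0,"rz":0},{"dx":0,"dy":0,"dz":0.008,"rx":0,"ry":0,"rz":0},{"dx":0,"dy":0,"dz":0.008,"rx":0,"ry":0,"rz":0}]'
python3 -c "
from h import *
plan(.5852,-.0345,.1305,65.5)"
```

```text
time: 7.55
tool_pos: [0.5914, -0.0303, 0.1369]
tool_rot: [0.0, 0.841, 0.541, 0.0]
contact_force: [-0.7, -0.6, -2.5]
gripper_width: 0.235
grasp_force: 58.9
time: 8.05
tool_pos: [0.5914, -0.0303, 0.1305]
tool_rot: [0.0, 0.841, 0.541, 0.0]
contact_force: [-0.3, 0.6, -1.3]
gripper_width: 0.233
grasp_force: 58.9
t 8.05 d [-0.008  -0.0049  0.    ] r [ 0.0006  0.0001 -0.0001] F [-0.26  0.6  -1.28] tcp [ 0.5914 -0.0303  0.1305] w 0.233
```

```bash
python3 -m inch '[{"dx":-0.0016,"dy":-0.001,"dz":0,"rx":0,"ry":0,"rz":0},{"dx":-0.0032,"dy":-0.002,"dz":0,"rx":0,"ry":0,"rz":0},{"dx":-0.0048,"dy":-0.003,"dz":0,"rx":0,"ry":0,"rz":0},{"dx":-0.0064,"dy":-0.004,"dz":0,"rx":0,"ry":0,"rz":0},{"dx":-0.008,"dy":-0.005,"dz":0,"rx":0,"ry":0,"rz":0}]'
python3 -m inch '[{"dx":0,"dy":0,"dz":0.002,"rx":0,"ry":0,"rz":0},{"dx":0,"dy":0,"dz":0.004,"rx":0,"ry":0,"rz":0},{"dx":0,"dy":0,"dz":0.006,"rx":0,"ry":0,"rz":0},{"dx":0,"dy":0,"dz":0.008,"rx":0,"ry":0,"rz":0},{"dx":0,"dy":0,"dz":0.008,"rx":0,"ry":0,"rz":0}]'
python3 -c "
from h import *
plan(.5852,-.0345,.1,65.5)"
```

```text
time: 8.55
tool_pos: [0.5854, -0.0343, 0.131]
tool_rot: [0.001, 0.841, 0.541, 0.001]
contact_force: [2.1, 1.0, -3.2]
gripper_width: 0.237
grasp_force: 58.8
time: 9.05
tool_pos: [0.5854, -0.0345, 0.1244]
tool_rot: [0.001, 0.841, 0.541, 0.0]
contact_force: [1.8, 0.7, -0.1]
gripper_width: 0.232
grasp_force: 59.0
t 9.05 d [-0.     -0.0003  0.0304] r [ 0.001   0.0001 -0.    ] F [ 1.77  0.72 -0.13] tcp [ 0.5854 -0.0345  0.1244] w 0.232
```

```bash
for i in 1; do python3 -m inch '[{"dx":0,"dy":0,"dz":0.002,"rx":0,"ry":0,"rz":0},{"dx":0,"dy":0,"dz":0.004,"rx":0,"ry":0,"rz":0},{"dx":0,"dy":0,"dz":0.006,"rx":0,"ry":0,"rz":0},{"dx":0,"dy":0,"dz":0.008,"rx":0,"ry":0,"rz":0},{"dx":0,"dy":0,"dz":0.01,"rx":0,"ry":0,"rz":0}]'; done
python3 -m inch '[{"dx":0,"dy":0,"dz":0.002,"rx":0,"ry":0,"rz":0},{"dx":0,"dy":0,"dz":0.004,"rx":0,"ry":0,"rz":0},{"dx":0,"dy":0,"dz":0.006,"rx":0,"ry":0,"rz":0},{"dx":0,"dy":0,"dz":0.008,"rx":0,"ry":0,"rz":0},{"dx":0,"dy":0,"dz":0.01,"rx":0,"ry":0,"rz":0}]'
python3 -c "
from h import *
plan(.5852,-.0345,.1,65.5)"
```

```text
time: 9.55
tool_pos: [0.5853, -0.0344, 0.1163]
tool_rot: [0.001, 0.841, 0.541, 0.0]
contact_force: [1.1, 1.1, -0.1]
gripper_width: 0.235
grasp_force: 59.0
time: 10.05
tool_pos: [0.5859, -0.0344, 0.1089]
tool_rot: [0.001, 0.841, 0.541, 0.001]
contact_force: [2.5, 1.4, 2.6]
gripper_width: 0.231
grasp_force: 59.1
t 10.05 d [-0.0005 -0.0008  0.0111] r [ 0.0018 -0.0004 -0.0001] F [2.46 1.45 2.55] tcp [ 0.5859 -0.0344  0.1089] w 0.231
```

```bash
python3 -m inch '[{"dx":0,"dy":0,"dz":0.002,"rx":0,"ry":0,"rz":0},{"dx":0,"dy":0,"dz":0.004,"rx":0,"ry":0,"rz":0},{"dx":0,"dy":0,"dz":0.006,"rx":0,"ry":0,"rz":0},{"dx":0,"dy":0,"dz":0.008,"rx":0,"ry":0,"rz":0},{"dx":0,"dy":0,"dz":0.008,"rx":0,"ry":0,"rz":0}]'
python3 -m inch '[{"dx":0,"dy":0,"dz":0.001,"rx":0,"ry":0,"rz":0},{"dx":0,"dy":0,"dz":0.002,"rx":0,"ry":0,"rz":0},{"dx":0,"dy":0,"dz":0.003,"rx":0,"ry":0,"rz":0},{"dx":0,"dy":0,"dz":0.004,"rx":0,"ry":0,"rz":0},{"dx":0,"dy":0,"dz":0.005,"rx":0,"ry":0,"rz":0}]'
python3 -c "
from h import *
plan(.5852,-.0345,.0839,65.5)"
```

```text
time: 10.55
tool_pos: [0.5853, -0.0344, 0.1018]
tool_rot: [0.0, 0.841, 0.541, 0.0]
contact_force: [3.4, 2.2, 0.7]
gripper_width: 0.233
grasp_force: 59.2
time: 11.05
tool_pos: [0.5853, -0.0344, 0.0981]
tool_rot: [0.0, 0.841, 0.541, 0.0]
contact_force: [3.1, 2.5, 3.3]
gripper_width: 0.23
grasp_force: 59.2
t 11.05 d [-0.0002 -0.0001  0.0177] r [ 0.0008 -0.0002 -0.0001] F [3.07 2.55 3.35] tcp [ 0.5853 -0.0344  0.0981] w 0.23
```

```bash
for k in 1; do python3 -m inch '[{"dx":0,"dy":0,"dz":0.001,"rx":0,"ry":0,"rz":0},{"dx":0,"dy":0,"dz":0.002,"rx":0,"ry":0,"rz":0},{"dx":0,"dy":0,"dz":0.003,"rx":0,"ry":0,"rz":0},{"dx":0,"dy":0,"dz":0.004,"rx":0,"ry":0,"rz":0},{"dx":0,"dy":0,"dz":0.005,"rx":0,"ry":0,"rz":0}]'; done
python3 -m inch '[{"dx":0,"dy":0,"dz":0.001,"rx":0,"ry":0,"rz":0},{"dx":0,"dy":0,"dz":0.002,"rx":0,"ry":0,"rz":0},{"dx":0,"dy":0,"dz":0.003,"rx":0,"ry":0,"rz":0},{"dx":0,"dy":0,"dz":0.004,"rx":0,"ry":0,"rz":0},{"dx":0,"dy":0,"dz":0.004,"rx":0,"ry":0,"rz":0}]'
```

```text
time: 11.55
tool_pos: [0.5852, -0.0343, 0.0939]
tool_rot: [0.0, 0.841, 0.541, 0.0]
contact_force: [2.3, 3.9, 1.6]
gripper_width: 0.235
grasp_force: 59.2
time: 12.05
tool_pos: [0.5852, -0.0344, 0.0907]
tool_rot: [0.0, 0.841, 0.541, 0.0]
contact_force: [1.7, 5.6, 2.0]
gripper_width: 0.232
grasp_force: 59.3
```

```bash
python3 -m inch '[{"dx":0.0003,"dy":0,"dz":0.001,"rx":0,"ry":0,"rz":0},{"dx":0.0005,"dy":0,"dz":0.002,"rx":0,"ry":0,"rz":0},{"dx":0.0005,"dy":0,"dz":0.003,"rx":0,"ry":0,"rz":0},{"dx":0.0005,"dy":0,"dz":0.004,"rx":0,"ry":0,"rz":0},{"dx":0.0005,"dy":0,"dz":0.004,"rx":0,"ry":0,"rz":0}]'
python3 -m inch '[{"dx":0,"dy":0,"dz":0.0007,"rx":0,"ry":0,"rz":0},{"dx":0,"dy":0,"dz":0.0014,"rx":0,"ry":0,"rz":0},{"dx":0,"dy":0,"dz":0.002,"rx":0,"ry":0,"rz":0},{"dx":0,"dy":0,"dz":0.002,"rx":0,"ry":0,"rz":0}]'
```

```text
time: 12.55
tool_pos: [0.5853, -0.0342, 0.0873]
tool_rot: [0.0, 0.841, 0.541, 0.0]
contact_force: [1.0, 4.5, 0.6]
gripper_width: 0.231
grasp_force: 59.2
time: 12.95
tool_pos: [0.5853, -0.0342, 0.0859]
tool_rot: [0.0, 0.841, 0.541, 0.0]
contact_force: [0.9, 3.5, 0.4]
gripper_width: 0.234
grasp_force: 59.2
```

Seat expected at TCP ≈ 0.084; creeping in half-millimetre steps.

```bash
python3 -m inch '[{"dx":0,"dy":0,"dz":0.0005,"rx":0,"ry":0,"rz":0},{"dx":0,"dy":0,"dz":0.001,"rx":0,"ry":0,"rz":0},{"dx":0,"dy":0,"dz":0.0015,"rx":0,"ry":0,"rz":0},{"dx":0,"dy":0,"dz":0.0015,"rx":0,"ry":0,"rz":0}]'
python3 -m inch '[{"dx":0,"dy":0,"dz":0.0004,"rx":0,"ry":0,"rz":0},{"dx":0,"dy":0,"dz":0.0008,"rx":0,"ry":0,"rz":0},{"dx":0,"dy":0,"dz":0.0008,"rx":0,"ry":0,"rz":0}]'
```

```text
time: 13.35
tool_pos: [0.5854, -0.0341, 0.0847]
tool_rot: [0.001, 0.841, 0.541, 0.0]
contact_force: [0.4, 3.1, -0.0]
gripper_width: 0.233
grasp_force: 59.2
time: 13.65
tool_pos: [0.5854, -0.0341, 0.0841]
tool_rot: [0.0, 0.841, 0.541, 0.0]
contact_force: [-0.0, 2.9, 0.5]
gripper_width: 0.235
grasp_force: 59.2
```

```bash
python3 -m inch '[{"dx":0,"dy":0,"dz":0.0004,"rx":0,"ry":0,"rz":0},{"dx":0,"dy":0,"dz":0.0008,"rx":0,"ry":0,"rz":0},{"dx":0,"dy":0,"dz":0.0008,"rx":0,"ry":0,"rz":0}]'
python3 -m inch '[{"dx":0,"dy":0,"dz":0.0003,"rx":0,"ry":0,"rz":0},{"dx":0,"dy":0,"dz":0.0005,"rx":0,"ry":0,"rz":0},{"dx":0,"dy":0,"dz":0.0005,"rx":0,"ry":0,"rz":0}]'
```

```text
time: 13.95
tool_pos: [0.5855, -0.0341, 0.0839]
tool_rot: [0.001, 0.841, 0.541, 0.0]
contact_force: [-2.1, 4.3, 3.4]
gripper_width: 0.237
grasp_force: 59.3
time: 14.25
tool_pos: [0.5855, -0.0341, 0.0839]
tool_rot: [0.001, 0.841, 0.541, 0.0]
contact_force: [-3.3, 3.8, 5.9]
gripper_width: 0.231
grasp_force: 59.5
```

Seated: z stopped at 0.0839 while the force rises. Releasing and retreating.

```bash
python3 -m inch '[{"dx":0,"dy":0,"dz":0,"rx":0,"ry":0,"rz":0},{"dx":0,"dy":0,"dz":0,"rx":0,"ry":0,"rz":0},{"dx":0,"dy":0,"dz":0,"rx":0,"ry":0,"rz":0},{"dx":0,"dy":0,"dz":0,"rx":0,"ry":0,"rz":0},{"dx":0,"dy":0,"dz":0,"rx":0,"ry":0,"rz":0}]' 1
python3 -m inch '[{"dx":0,"dy":0,"dz":-0.02,"rx":0,"ry":0,"rz":0},{"dx":0,"dy":0,"dz":-0.06,"rx":0,"ry":0,"rz":0},{"dx":0,"dy":0,"dz":-0.11,"rx":0,"ry":0,"rz":0},{"dx":0,"dy":0,"dz":-0.15,"rx":0,"ry":0,"rz":0},{"dx":0,"dy":0,"dz":-0.2,"rx":0,"ry":0,"rz":0}]'
python3 - <<'E'
from h import *
im=optics.grab_frame("scene")
cv2.imwrite("pics/g4.png",cv2.resize(im[165:225,250:330],(800,600),interpolation=cv2.INTER_CUBIC)[:,:,::-1])
for z in(.080,.114): print(z,P("scene",[.5852,-.0343,z]))
E
```

```text
time: 14.75
tool_pos: [0.5856, -0.0344, 0.0831]
tool_rot: [0.001, 0.841, 0.541, 0.0]
contact_force: [-0.8, -0.1, -0.3]
gripper_width: 0.997
grasp_force: 0.0
time: 15.25
tool_pos: [0.5848, -0.034, 0.2452]
tool_rot: [0.001, 0.841, 0.541, 0.0]
contact_force: [1.3, 0.1, 0.4]
gripper_width: 0.998
grasp_force: 0.0
0.08 [288.78684372 198.26031473]
0.114 [288.79467849 186.5851175 ]
```

View pics/g4.png

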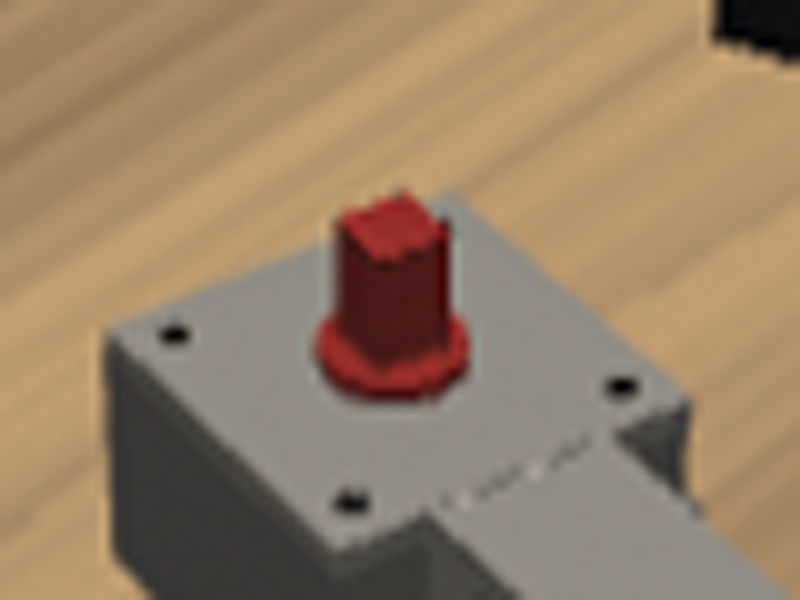

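The collar (crop 392,350) lies flat on the plate and the head (392,225) is upright, so I'm handing it in.

```bash
python3 -m inch '[{"dx":0,"dy":0,"dz":0,"rx":0,"ry":0,"rz":0},{"dx":0,"dy":0,"dz":0,"rx":0,"ry":0,"rz":0},{"dx":0,"dy":0,"dz":0,"rx":0,"ry":0,"rz":0}]' >/dev/null; python3 -c "
from plant import ticket
print(ticket.job_done())"
```

```text
the job is handed in; nothing more can be done
None
```

The pin is through all three holes and released, standing upright with its collar flat on the beam end plate in the last picture; the job is handed in, but no verdict came back.

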